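# Wedge the short foot of a rocking bench grinder

### The job

The bench grinder on its plywood board rocks, because the rubber foot at its front left corner is worn short and hangs clear of the bench. Push the wooden wedge over the bench, thin end first, squarely under that foot until it is snug and the foot rests on it, without ramming it in so hard that the board is jacked out of level or shoved along; then press down firmly with the fingertips on top of the board's corner above that foot to check that it no longer rocks, and let go. Only push and press: do not lift the wedge or the board, and leave the other things lying on the bench where they are.

Things in the scene. Friction and masses are not known exactly. Their poses are not given: they have to be found in the camera images.
- grinder: Grey bench grinder, 235 mm high, bolted to a loose plywood board 340 deep (x) x 420 wide (y) x 18 mm, 8 kg in all. Origin: at bench height under the board's middle. x: from the front edge (robot side) to the back, y: to its left, z: up. Feet: rubber, 24 mm high (one worn short), centres at (+-142, +-182). The tool rests, 155 mm up, reach to x = -93; before that the board is clear above.
- foot: The worn, short foot under the board's front left corner (-142, +182 on the grinder), rubber, round, 36 mm across, 28 mm inside the front and left edges. Origin: centre of its flat underside, which hangs 5.5 to 8 mm (new each time) over the bench. The board's underside is 24 mm up, so the wedge passes beneath it. 2 to 5 N on this corner rocks the unshimmed board down.
- wedge: Loose hardwood wedge, 35 g, 100 mm long (x), 40 wide (y), lying flat in front of the foot: 18 mm thick at the butt, 2 mm at the thin end. Origin: centre of its underside; x: from butt to thin end. Snug when 20 to 40 mm of it are past the foot's near rim; the push then climbs from under 1 N past 8 N within millimetres, and friction keeps it there.
- wedge_butt (a point): Centre of the wedge's upright butt face (40 mm wide, 18 mm high), 9 mm above its underside.
- corner (a point): Point on top of the board, 42 mm above the bench, right above the short foot's centre, marked by a flat steel screw head: press here.
- offcut: Bystander: square-edged wooden offcut 75 x 45 x 20 mm, lying flat. Origin: centre of its underside.
- spare_wheel: Bystander: spare grinding wheel, 125 mm across, 20 mm thick, lying flat. Origin: centre of its underside.
- chisel: Bystander: wood chisel, 250 mm long, up to 28 mm high, lying along its x axis. Origin: under its middle.
- dip_can: Bystander: open steel dip can, 90 mm across the rim, 85 mm high. Origin: centre of its underside.
- screw_jar: Bystander: glass jar, 64 mm across, 75 mm high. Origin: centre of its underside.
- wrench: Bystander: flat steel wrench, 190 mm long, 8 mm high, lying along its x axis. Origin: under its middle.

How it is judged:
By the outcome, as a careful person would: the job done as asked, in the order asked, and still so for the second after the job is handed in, with the robot touching nothing.
It also fails if it takes over 64 s, if anything falls off the work surface, if the arm or the gripper's body presses on something with over 40 N, if the wrist force passes 120 N, or if a joint passes its speed limit or range.

### The arm

A 6-joint arm with a two-finger parallel gripper is mounted at the origin on the work surface. World frame = base frame: x ahead of the robot, y to its left, z up, the work surface at z = 0. Lengths are in m, angles in rad, forces in N, time in s.
With the tool pointing down it reaches from about 0.25 to 0.8 m from the base axis. Payload 8.5 kg.
Tool frame: the origin (TCP) lies at the very end of the fingers, on their centre line; the grasp point (between the pads) lies 19 mm behind it; z points along the fingers, y is the line along which they close (so a half turn about z gives the same grasp; the last joint's range is limited). The gripper opens to 85 mm and grips with 20 to 120 N. Pads are 22 mm wide; open, the fingers measure 114 mm over their backs; the gripper's body (76 mm by 85 mm) begins 54 mm behind the grasp point. The pads swing forward as they close: fully open they stand 13 mm farther back than shut.
Start: joints at [1.139, 0.238, -0.013, 1.319, 0, 1.571], TCP at [0.22, 0.477, 0.231] pointing down, gripper open.
Joint ranges: [-2.66, 2.66], [-1.03, 1.9], [-1.14, 1.46], [-1.82, 2.27], [-1.45, 1.34], [-3.14, 3.14]. Speed limits (rad/s): [2.22, 2.22, 2.79, 3.14, 3.14, 3.14].

### API

Orientations are given as a unit quaternion [w, x, y, z].
In Python, from cell import manip, cams gives the robot as it stands.
- The arm moves only by the tool arm_command, never from a script. Its argument "increments" is a list that holds one entry, the list of rows, each a list of 6 numbers: the shift along the tool's x, y, z in units of 40 mm (1.0 is 40 mm), then the turn, a rotation vector about the tool's x, y, z in units of 6 degrees (1.0 is 6 degrees). In form: [[[dx, dy, dz, rx, ry, rz], ...]]. A call has 1 to 20 rows; each row is the pose to reach, as a shift and turn from the pose commanded when the call began, along the tool's axes at that moment; what a row does not reach only later rows make up. A row lasts 1/8 s, in which the tool goes at most 62.5 mm and 10.7 degrees, less where a joint would pass 70% of its speed; a pose out of reach is approached as far as the arm can. A call with a gripper value outside its range is refused whole. "gripper" is the closure, from 0 (fully open) to 1 (shut), set as the call begins (left out, the last holds). The fingers move at their own pace and stop on an object; "grip_force" is the grip in N (left out, the last holds). Time passes only in rows, so rows that repeat a pose let the fingers close. It gives the time, the measured TCP pose, the force, the opening and the grip force at its end, in the units of the state.
- manip.read_state(): the state, without advancing time (a new reading comes with each control period).
- cams.grab_frame(name): name is "side" or "top"; returns a dict with "frame" (384x512x3 uint8, red, green, blue), "mtx" (3x3 intrinsics, pixels), "R" (3x3) and "t" (3): a world point X has camera coordinates R X + t. Camera axes: x right, y down, z forward; pixel columns grow to the right and rows downward; lengths in m; the calibration is good to about 2 mm. A picture is of the moment at which its call begins. There is no depth.
- manip.sign_off(): hands the job in; it is judged then, once.
The state is a dict: "time": time; "joint_positions": joint angles; "joint_vel": joint speeds; "effort": joint torques, N m; "tool_pos": TCP position; "tool_rot": TCP orientation; "wrist_force": force on the tool from outside, world axes, zero at the start; "moment": the same for the moment, N m; "finger_gap": opening from 0.0 (shut) to 1.0 (fully open); "grasp_force": force on a finger pad.
Only numpy, scipy, OpenCV 4.12 (cv2) and the standard library are available. Lean on these libraries where they do the work, as an engineer would, in place of code of your own. Each camera call takes 0.05 s, during which the arm holds its last target. There are 200 camera calls.

## Working session

There is one attempt and no reset: what is moved stays moved. The work goes in short steps, Python scripts to look and compute and a tool call to move; the robot and the scene stay as the last step left them, time stands still between calls to the robot, and variables do not carry over. Pictures are saved under pics/ and viewed, at most 10 in all, crops included, and the job is handed in when it is done.

Besides the shell and the picture viewer there is one more tool, called after "Request:" as name(argument=value, ...) on one line, values as JSON. arm_command: Moves the arm, as the interface text tells. Its arguments: {"type":"object","properties":{"increments":{"type":"array","items":{"type":"array","items":{"type":"array","items":{"type":"number"}}}},"gripper":{"type":"number"},"grip_force":{"type":"number"}},"required":["increments"]}

```bash
mkdir -p pics; cat > h.py <<'E'
import numpy as np, cv2
from cell import manip, cams
def grab(n,f=None):
    d=cams.grab_frame(n)
    if f: cv2.imwrite(f,cv2.resize(d["frame"][:,:,::-1],(800,600),interpolation=cv2.INTER_CUBIC))
    return d
def ray(d,u,v,z):
    R=np.array(d["R"]);t=np.array(d["t"]);o=-R.T@t
    r=R.T@np.linalg.inv(d["mtx"])@np.array([u,v,1.]);return o+r*(z-o[2])/r[2]
def proj(d,X):
    c=np.array(d["R"])@np.array(X)+d["t"];p=np.array(d["mtx"])@c;return p[:2]/p[2]
E
python3 - <<'E'
from h import *
for n in("top","side"):
    d=grab(n,f"pics/{n}0.png");print(n,-np.array(d["R"]).T@d["t"],d["mtx"][0])
s=manip.read_state();print(s["time"],s["tool_pos"],s["tool_rot"],s["wrist_force"])
E
```

```text
top [ 0.43491509 -0.05975668  1.07218959] [401.38077966   0.         257.18770094]
side [ 0.42312814 -0.85192136  0.99275575] [424.44111234   0.         261.03752354]
0.1 [0.21957629 0.4764909  0.2307302 ] [-1.24155334e-04  2.14209085e-01  9.76787620e-01 -6.31238039e-04] [0.37104592 0.32518687 0.14061444]
```

View pics/top0.png

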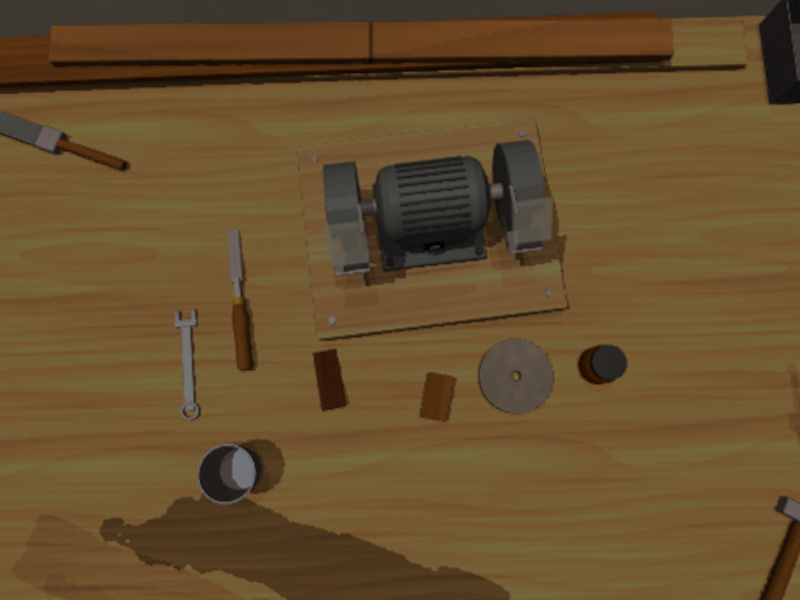

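View pics/side0.png

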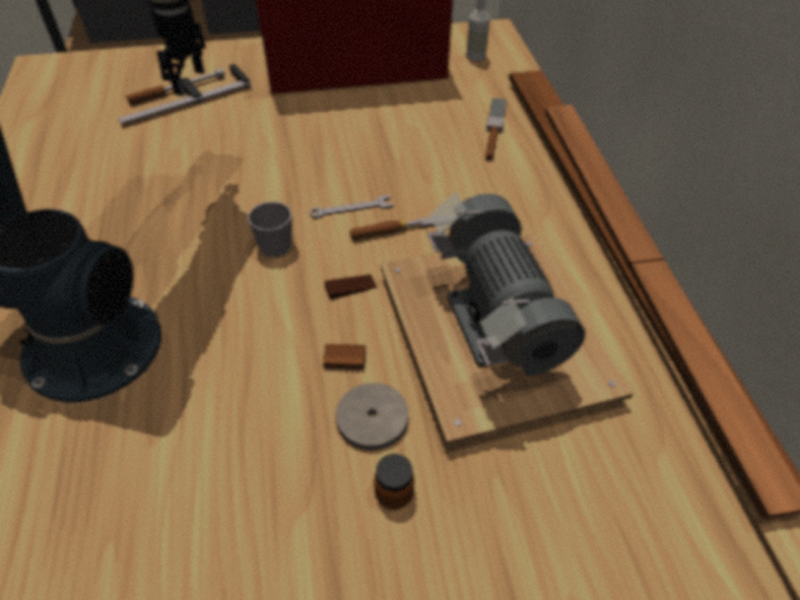

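The top view shows the dark wedge at (330,380), with its butt at the bottom, the marked screw head at (332,321), and the offcut at (437,397). The side view shows the wedge at (350,286). Next I'll measure them.

```bash
python3 - <<'E'
from h import *
d=grab("top");f=d["frame"].astype(int);k=.64
# crop for viewing
c=d["frame"][190:275,190:300,::-1];c2=cv2.resize(c,None,fx=7,fy=7,interpolation=cv2.INTER_CUBIC)
cv2.imwrite("pics/crop1.png",cv2.convertScaleAbs(c2,alpha=2.0))
g=cv2.cvtColor(d["frame"],cv2.COLOR_RGB2GRAY)
m=np.zeros_like(g);roi=(slice(219,268),slice(195,227));m[roi]=(g[roi]<45)*255
cs=max(cv2.findContours(m,cv2.RETR_EXTERNAL,cv2.CHAIN_APPROX_NONE)[0],key=cv2.contourArea)
r=cv2.minAreaRect(cs);b=cv2.boxPoints(r);print(r)
for z in(0.002,.018):
    for p in b: print(z,p,ray(d,*p,z).round(4))
# screws: low saturation bright spots
hsv=cv2.cvtColor(d["frame"],cv2.COLOR_RGB2HSV).astype(int)
for (u,v) in[(332,321),(548,293),(314,158),(521,134)]:
    u=int(u*k);v=int(v*k);w=hsv[v-5:v+6,u-5:u+6,1].astype(float)
    w=np.clip(np.median(w)-25-w,0,None);yy,xx=np.mgrid[v-5:v+6,u-5:u+6]
    p=(w*xx).sum()/w.sum(),(w*yy).sum()/w.sum();print("screw",p,ray(d,*p,.042).round(4))
E
```

```text
((210.49600219726562, 242.72801208496094), (37.029293060302734, 15.563035011291504), 79.69515228271484)
0.002 [199.528 225.904] [0.538  0.0958 0.002 ]
0.002 [214.84001 223.12001] [0.5443 0.0548 0.002 ]
0.002 [221.464 259.552] [0.4475 0.0384 0.002 ]
0.002 [206.152 262.336] [0.4414 0.0788 0.002 ]
0.018 [199.528 225.904] [0.5364 0.0935 0.018 ]
0.018 [214.84001 223.12001] [0.5426 0.0531 0.018 ]
0.018 [221.464 259.552] [0.4473 0.0369 0.018 ]
0.018 [206.152 262.336] [0.4413 0.0767 0.018 ]
screw (np.float64(211.98185011709603), np.float64(204.7271662763466)) [0.5882 0.0574 0.042 ]
screw (np.float64(350.6672413793103), np.float64(187.13103448275862)) [ 0.6243 -0.305   0.042 ]
screw (np.float64(200.53430353430355), np.float64(101.60914760914761)) [0.8715 0.0858 0.042 ]
screw (np.float64(334.072758037225), np.float64(86.51353637901862)) [ 0.9041 -0.2782  0.042 ]
```

View pics/crop1.png

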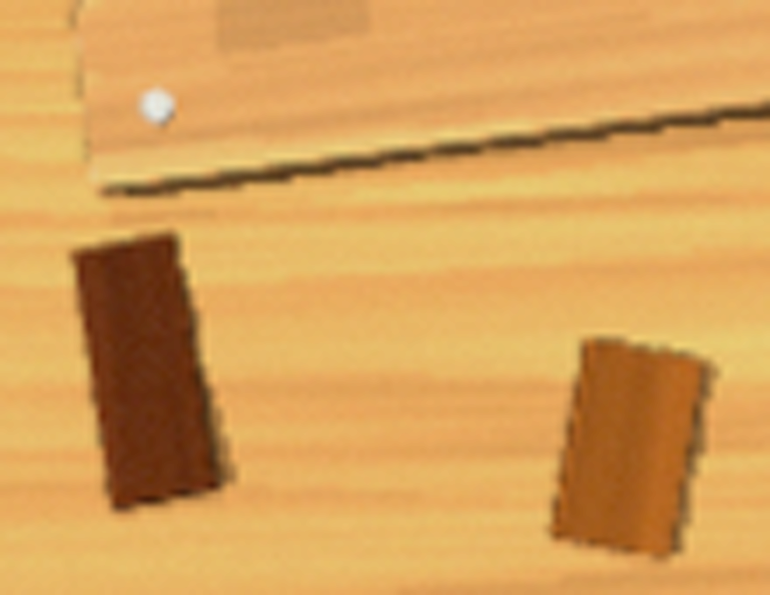

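The crop shows the wedge's top face with corners at about (73,252), (177,233), (220,487) and (113,510), and the screw at (157,105). In the board's frame (yaw 5.7°), the wedge sits about 18 mm too far left and is turned about 4.5°. I'll first square it up with a flat side push using the shut fingers, then push on the butt.

```bash
cat >> h.py <<'E'
from scipy.spatial.transform import Rotation as Ro
YAW=np.radians(5.7);FOOT=np.array([.5882,.0574,0])
B=np.array([[np.cos(YAW),-np.sin(YAW),0],[np.sin(YAW),np.cos(YAW),0],[0,0,1]])
def st(): 
    s=manip.read_state();w,x,y,z=s["tool_rot"];T=Ro.from_quat([x,y,z,w]).as_matrix();p=np.array(s["tool_pos"])
    print("t",s["time"],"board xyz mm",(B.T@(p-FOOT)*1e3).round(1),"F(board)",(B.T@np.array(s["wrist_force"])).round(2),"gap",s["finger_gap"]);return p,T
def plan(b,tilt=0):  # b: target in board frame mm rel. foot; tool y = board y, tilt about board y
    p,T=st();X=FOOT+B@np.array(b)/1e3
    D=B@Ro.from_euler('y',tilt,degrees=True).as_matrix()@np.diag([-1,1,-1])
    print(b,"units",(T.T@(X-p)/.04).round(2),(np.degrees(Ro.from_matrix(T.T@D).as_rotvec())/6).round(2))
E
python3 - <<'E'
from h import *
plan([-106,65,150]);plan([-106,65,30])
E
```

```text
t 0.15 board xyz mm [-325.2  453.7  230.8] F(board) [ 0.82  0.34 -0.17] gap 0.9969181406395784
[-106, 65, 150] units [-9.65 -5.6   2.03] [-0.01 -0.   -5.07]
t 0.15 board xyz mm [-325.2  453.7  230.8] F(board) [ 0.82  0.34 -0.17] gap 0.9969181406395784
[-106, 65, 30] units [-9.65 -5.6   5.03] [-0.01 -0.   -5.07]
```

Request:
arm_command(increments=[[[-1.2,-0.7,0,0,0,-0.6],[-2.4,-1.4,0,0,0,-1.2],[-3.6,-2.1,0,0,0,-1.9],[-4.8,-2.8,0.3,0,0,-2.5],[-6,-3.5,0.6,0,0,-3.1],[-7.2,-4.2,1,0,0,-3.8],[-8.4,-4.9,1.5,0,0,-4.4],[-9.3,-5.4,2,0,0,-5.07],[-9.65,-5.6,2.5,0,0,-5.07],[-9.65,-5.6,3.2,0,0,-5.07],[-9.65,-5.6,4,0,0,-5.07],[-9.65,-5.6,4.7,0,0,-5.07],[-9.65,-5.6,5,0,0,-5.07],[-9.65,-5.6,5,0,0,-5.07],[-9.65,-5.6,5,0,0,-5.07],[-9.65,-5.6,5,0,0,-5.07]]], gripper=1, grip_force=40)

```text
time: 2.15
tool_pos: [0.4772, 0.112, 0.0322]
tool_rot: [0.001, -0.05, 0.999, 0.0]
wrist_force: [0.2, -0.2, 0.3]
finger_gap: 0.004
grasp_force: 0.0
```

```bash
python3 - <<'E'
from h import *
plan([-106,65,6]);d=grab("side")
c=d["frame"][130:260,160:330,::-1];cv2.imwrite("pics/s1.png",cv2.resize(c,None,fx=4.5,fy=4.5,interpolation=cv2.INTER_CUBIC))
E
```

```text
t 2.15 board xyz mm [-105.    65.3   32.2] F(board) [ 0.17 -0.27  0.28] gap 0.004095742406046949
[-106, 65, 6] units [ 0.03 -0.01  0.66] [ 0.    0.02 -0.  ]
```

View pics/s1.png

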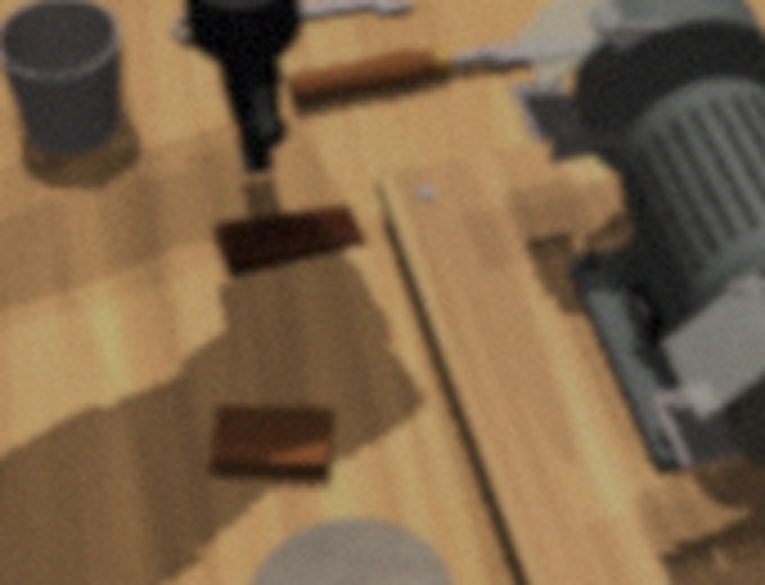

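The fingers are left of the wedge near its centroid, with the tip at about (257,170). I'll lower them and push right.

Request:
arm_command(increments=[[[0,0,0.3,0,0,0],[0,0,0.6,0,0,0],[0,0,0.65,0,0,0],[0,-0.1,0.65,0,0,0],[0,-0.2,0.65,0,0,0],[0,-0.27,0.65,0,0,0],[0,-0.34,0.65,0,0,0],[0,-0.41,0.65,0,0,0],[0,-0.48,0.65,0,0,0],[0,-0.55,0.65,0,0,0],[0,-0.62,0.65,0,0,0],[0,-0.68,0.65,0,0,0],[0,-0.72,0.65,0,0,0],[0,-0.72,0.65,0,0,0],[0,-0.72,0.65,0,0,0]]])

```text
time: 4.08
tool_pos: [0.4794, 0.0831, 0.0053]
tool_rot: [-0.0, -0.05, 0.999, -0.0]
wrist_force: [0.8, -0.5, 0.9]
finger_gap: -0.001
grasp_force: 0.0
```

Request:
arm_command(increments=[[[0,0.2,0,0,0,0],[0,0.4,0,0,0,0],[0,0.6,-0.7,0,0,0],[0,1.5,-2,0,0,0],[0,2.5,-3,0,0,0],[1,3,-3,0,0,0],[2,3,-3,0,0,0],[3,3,-3,0,0,0],[3,3,-3,0,0,0],[3,3,-3,0,0,0]]])

```text
time: 5.32
tool_pos: [0.3488, 0.1914, 0.1257]
tool_rot: [0.001, -0.05, 0.999, 0.0]
wrist_force: [-0.1, -0.3, -0.4]
finger_gap: -0.003
grasp_force: 0.0
```

```bash
cat >> h.py <<'E'
def crop(f):
    d=grab("top");c=d["frame"][190:275,190:300,::-1]
    cv2.imwrite(f,cv2.convertScaleAbs(cv2.resize(c,None,fx=7,fy=7,interpolation=cv2.INTER_CUBIC),alpha=2.0));return d
def cpt(d,x,y,z): return (B.T@(ray(d,190+(x+.5)/7-.5,190+(y+.5)/7-.5,z)-FOOT)*1e3).round(1)
E
python3 - <<'E'
from h import *
st();d=crop("pics/c2.png")
g=cv2.cvtColor(d["frame"],cv2.COLOR_RGB2GRAY)
m=np.zeros_like(g);roi=(slice(219,268),slice(195,240));m[roi]=(g[roi]<45)*255
cs=max(cv2.findContours(m,cv2.RETR_EXTERNAL,cv2.CHAIN_APPROX_NONE)[0],key=cv2.contourArea)
b=cv2.boxPoints(cv2.minAreaRect(cs))
for p in b:
  z=.002 if p[1]<240 else .018
  print(p,(B.T@(ray(d,*p,z)-FOOT)*1e3).round(1))
E
```

```text
t 5.325 board xyz mm [-224.9  157.1  125.7] F(board) [-0.12 -0.32 -0.41] gap -0.002903790391102913
[203.6471  225.58823] [-46.7  32.2   2. ]
[218.47061 221.88235] [-41.9  -8.2   2. ]
[227.35297 257.41177] [-138.7  -22.2   18. ]
[212.52945 261.11765] [-143.3   17.1   18. ]
```

View pics/c2.png

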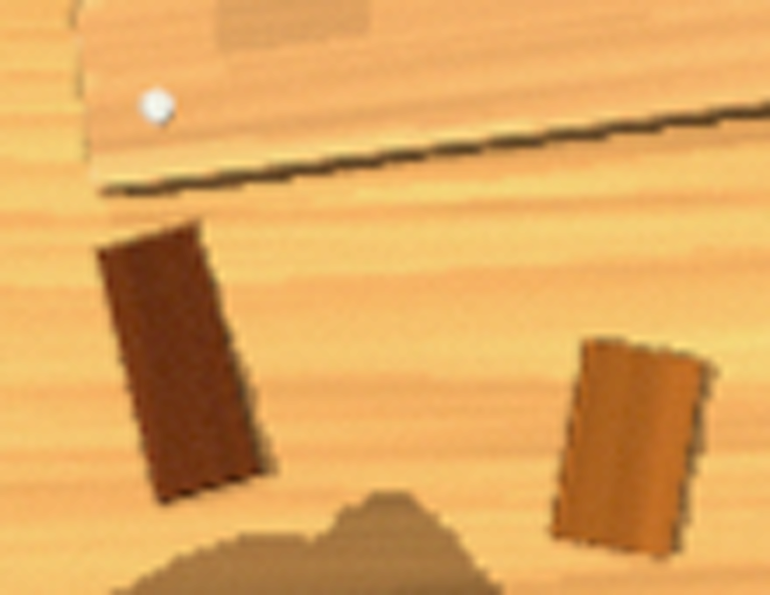

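The side push moved the wedge right but turned it further: its thin end is now at about (150,235) and its butt at (210,487). The centre is about 12 mm left at the tip and 3 mm right at the butt. Pushing near the tip's left side should pivot it square.

```bash
python3 - <<'E'
from h import *
plan([-66,58,40]);plan([-66,58,3]);plan([-66,33,3])
E
```

```text
t 5.375 board xyz mm [-224.6  157.   125.6] F(board) [-0.02 -0.88  0.15] gap 0.001434768269424349
[-66, 58, 40] units [-3.96 -2.47  2.14] [ 0.    0.01 -0.  ]
t 5.375 board xyz mm [-224.6  157.   125.6] F(board) [-0.02 -0.88  0.15] gap 0.001434768269424349
[-66, 58, 3] units [-3.96 -2.48  3.07] [ 0.    0.01 -0.  ]
t 5.375 board xyz mm [-224.6  157.   125.6] F(board) [-0.02 -0.88  0.15] gap 0.001434768269424349
[-66, 33, 3] units [-3.96 -3.1   3.07] [ 0.    0.01 -0.  ]
```

Request:
arm_command(increments=[[[-1,-0.6,0.3,0,0,0],[-2,-1.2,0.6,0,0,0],[-3,-1.8,1,0,0,0],[-3.7,-2.3,1.5,0,0,0],[-3.96,-2.47,2.1,0,0,0],[-3.96,-2.47,2.6,0,0,0],[-3.96,-2.47,2.95,0,0,0],[-3.96,-2.47,3.07,0,0,0],[-3.96,-2.47,3.07,0,0,0],[-3.96,-2.6,3.07,0,0,0],[-3.96,-2.7,3.07,0,0,0],[-3.96,-2.78,3.07,0,0,0],[-3.96,-2.86,3.07,0,0,0],[-3.96,-2.93,3.07,0,0,0],[-3.96,-3,3.07,0,0,0],[-3.96,-3.06,3.07,0,0,0],[-3.96,-3.1,3.07,0,0,0],[-3.96,-3.1,3.07,0,0,0]]])

```text
time: 7.62
tool_pos: [0.5179, 0.0828, 0.0025]
tool_rot: [-0.0, -0.049, 0.999, -0.0]
wrist_force: [0.1, 0.0, 0.2]
finger_gap: 0.001
grasp_force: 0.0
```

Request:
arm_command(increments=[[[0,0.2,0,0,0,0],[0,0.5,0,0,0,0],[0,1,-0.7,0,0,0],[0.5,2,-2,0,0,0],[1.5,2.8,-2.6,0,0,0],[2.5,3.1,-3,0,0,0],[3.7,3.1,-3,0,0,0],[3.96,3.1,-3,0,0,0],[3.96,3.1,-3,0,0,0]]])

```text
time: 8.75
tool_pos: [0.348, 0.1913, 0.1228]
tool_rot: [0.0, -0.05, 0.999, 0.0]
wrist_force: [0.2, -0.5, 0.1]
finger_gap: 0.002
grasp_force: 0.0
```

```bash
cat >> h.py <<'E'
def wedge(d,f0=None):
    g=cv2.cvtColor(d["frame"],cv2.COLOR_RGB2GRAY)
    m=np.zeros_like(g);roi=(slice(205,268),slice(195,240));m[roi]=(g[roi]<45)*255
    cs=max(cv2.findContours(m,cv2.RETR_EXTERNAL,cv2.CHAIN_APPROX_NONE)[0],key=cv2.contourArea)
    b=cv2.boxPoints(cv2.minAreaRect(cs));my=b[:,1].mean()
    for p in b:
      z=.002 if p[1]<my else .018
      print(p,(B.T@(ray(d,*p,z)-FOOT)*1e3).round(1))
E
python3 - <<'E'
from h import *
st();d=crop("pics/c3.png");wedge(d)
E
```

```text
t 8.75 board xyz mm [-225.7  157.1  122.8] F(board) [ 0.14 -0.5   0.09] gap 0.0023096826104996703
[204.92308 225.61539] [-47.2  28.8   2. ]
[220.50002 222.5    ] [-44.2 -13.4   2. ]
[227.6923  258.46155] [-141.5  -22.8   18. ]
[212.11537 261.57693] [-144.3   18.3   18. ]
```

View pics/c3.png

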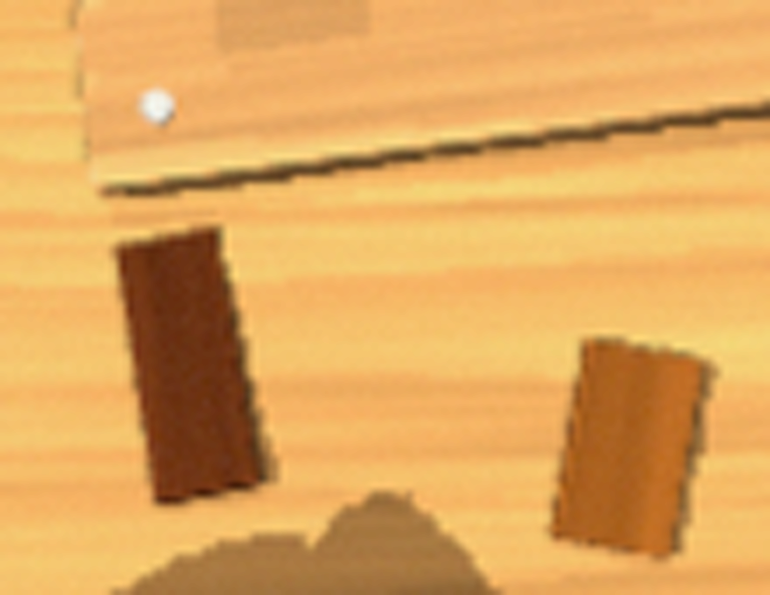

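The wedge is closer to square now, with its thin end from (117,247) to (220,229) and its butt from (156,503) to about (262,485).

```bash
python3 - <<'E'
from h import *
d=grab("top")
for x,y,z in[(117,247,.002),(220,229,.002),(156,503,.018),(259,485,.018)]: print(cpt(d,x,y,z))
for b in([-175,0,40],[-175,0,6],[-140,0,6],[-66,55,3],[-66,29,3]): plan(b)
E
```

```text
[-45.7  25.    2. ]
[-43.8 -14.8   2. ]
[-143.8   18.9   18. ]
[-142.2  -19.8   18. ]
t 8.85 board xyz mm [-224.4  157.   122.7] F(board) [ 0.56 -0.48  1.09] gap 0.001552425733931706
[-175, 0, 40] units [-1.23 -3.92  2.07] [ 0.    0.01 -0.  ]
t 8.85 board xyz mm [-224.4  157.   122.7] F(board) [ 0.56 -0.48  1.09] gap 0.001552425733931706
[-175, 0, 6] units [-1.23 -3.92  2.92] [ 0.    0.01 -0.  ]
t 8.85 board xyz mm [-224.4  157.   122.7] F(board) [ 0.56 -0.48  1.09] gap 0.001552425733931706
[-140, 0, 6] units [-2.11 -3.92  2.92] [ 0.    0.01 -0.  ]
t 8.85 board xyz mm [-224.4  157.   122.7] F(board) [ 0.56 -0.48  1.09] gap 0.001552425733931706
[-66, 55, 3] units [-3.96 -2.55  3.  ] [ 0.    0.01 -0.  ]
t 8.85 board xyz mm [-224.4  157.   122.7] F(board) [ 0.56 -0.48  1.09] gap 0.001552425733931706
[-66, 29, 3] units [-3.96 -3.2   3.  ] [ 0.    0.01 -0.  ]
```

Request:
arm_command(increments=[[[-1,-0.6,0.3,0,0,0],[-2,-1.2,0.6,0,0,0],[-3,-1.8,1,0,0,0],[-3.7,-2.3,1.5,0,0,0],[-3.96,-2.5,2.1,0,0,0],[-3.96,-2.5,2.6,0,0,0],[-3.96,-2.5,2.9,0,0,0],[-3.96,-2.55,3,0,0,0],[-3.96,-2.65,3,0,0,0],[-3.96,-2.75,3,0,0,0],[-3.96,-2.85,3,0,0,0],[-3.96,-2.95,3,0,0,0],[-3.96,-3.05,3,0,0,0],[-3.96,-3.12,3,0,0,0],[-3.96,-3.17,3,0,0,0],[-3.96,-3.21,3,0,0,0],[-3.96,-3.21,3,0,0,0],[-3.96,-3.21,3,0,0,0]]])

```text
time: 11.1
tool_pos: [0.5184, 0.0786, 0.0025]
tool_rot: [-0.0, -0.05, 0.999, -0.0]
wrist_force: [0.9, -0.1, -0.2]
finger_gap: -0.003
grasp_force: 0.0
```

Request:
arm_command(increments=[[[0,0.2,0,0,0,0],[0,0.5,0,0,0,0],[0,1,-0.7,0,0,0],[0.5,2,-2,0,0,0],[1.5,2.8,-2.6,0,0,0],[2.5,3.2,-3,0,0,0],[3.7,3.2,-3,0,0,0],[3.96,3.2,-3,0,0,0],[3.96,3.2,-3,0,0,0]]])

```text
time: 12.22
tool_pos: [0.3481, 0.1909, 0.1228]
tool_rot: [0.001, -0.05, 0.999, 0.0]
wrist_force: [0.6, -0.0, 0.2]
finger_gap: -0.004
grasp_force: 0.0
```

```bash
python3 - <<'E'
from h import *
d=crop("pics/c4.png");wedge(d)
for b in([-175,0,40],[-175,0,6],[-140,0,6]): plan(b)
E
```

```text
[207.60002 224.80003] [-46.   21.5   2. ]
[222.98463 222.87697] [-46.1 -19.9   2. ]
[227.58464 259.67694] [-144.6  -22.1   18. ]
[212.20003 261.60004] [-144.4   18.    18. ]
t 12.275 board xyz mm [-224.8  156.6  122.8] F(board) [ 0.47 -0.03 -0.25] gap -0.002892001678945806
[-175, 0, 40] units [-1.24 -3.92  2.07] [0.   0.01 0.  ]
t 12.275 board xyz mm [-224.8  156.6  122.8] F(board) [ 0.47 -0.03 -0.25] gap -0.002892001678945806
[-175, 0, 6] units [-1.24 -3.92  2.92] [0.   0.01 0.  ]
t 12.275 board xyz mm [-224.8  156.6  122.8] F(board) [ 0.47 -0.03 -0.25] gap -0.002892001678945806
[-140, 0, 6] units [-2.12 -3.92  2.92] [0.   0.01 0.  ]
```

View pics/c4.png

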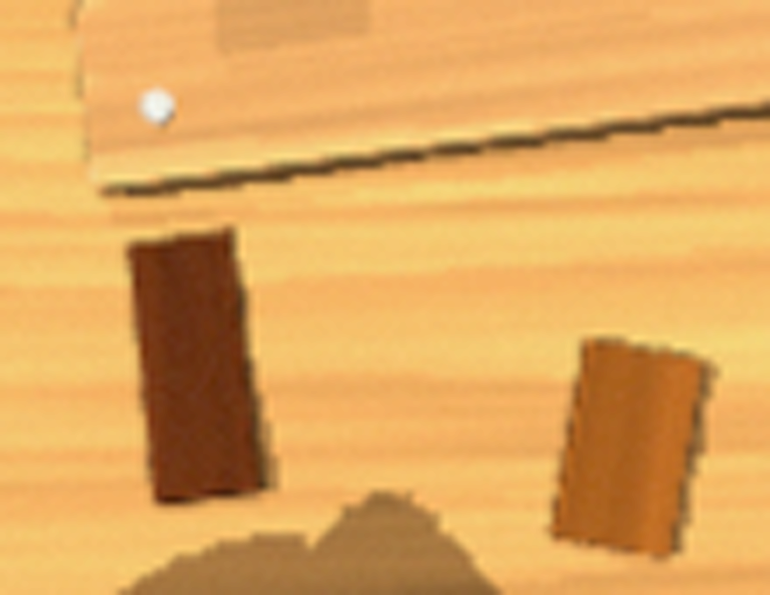

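The wedge is now square and centred, with its thin end from (130,243) to (234,230) and its butt from (156,503) to (262,490). Next I go behind the butt and push forward.

Request:
arm_command(increments=[[[0,-1.2,0.2,0,0,0],[0,-2.4,0.4,0,0,0],[-0.6,-3.4,0.8,0,0,0],[-1,-3.92,1.3,0,0,0],[-1,-3.92,2,0,0,0],[-1,-3.92,2.6,0,0,0],[-1,-3.92,2.9,0,0,0],[-1.2,-3.92,2.9,0,0,0],[-1.4,-3.92,2.9,0,0,0],[-1.6,-3.92,2.9,0,0,0],[-1.75,-3.92,2.9,0,0,0],[-1.87,-3.92,2.9,0,0,0],[-1.97,-3.92,2.9,0,0,0],[-2.07,-3.92,2.9,0,0,0],[-2.17,-3.92,2.9,0,0,0],[-2.25,-3.92,2.9,0,0,0],[-2.32,-3.92,2.9,0,0,0],[-2.35,-3.92,2.9,0,0,0],[-2.35,-3.92,2.9,0,0,0]]])

```text
time: 14.65
tool_pos: [0.4573, 0.0435, 0.0065]
tool_rot: [0.0, -0.05, 0.999, -0.0]
wrist_force: [0.1, 0.7, -0.1]
finger_gap: -0.0
grasp_force: 0.0
```

```bash
python3 - <<'E'
from h import *
st();d=crop("pics/c5.png")
E
```

```text
t 14.65 board xyz mm [-131.7   -0.8    6.5] F(board) [ 0.21  0.71 -0.09] gap -0.00011356523761829219
```

View pics/c5.png

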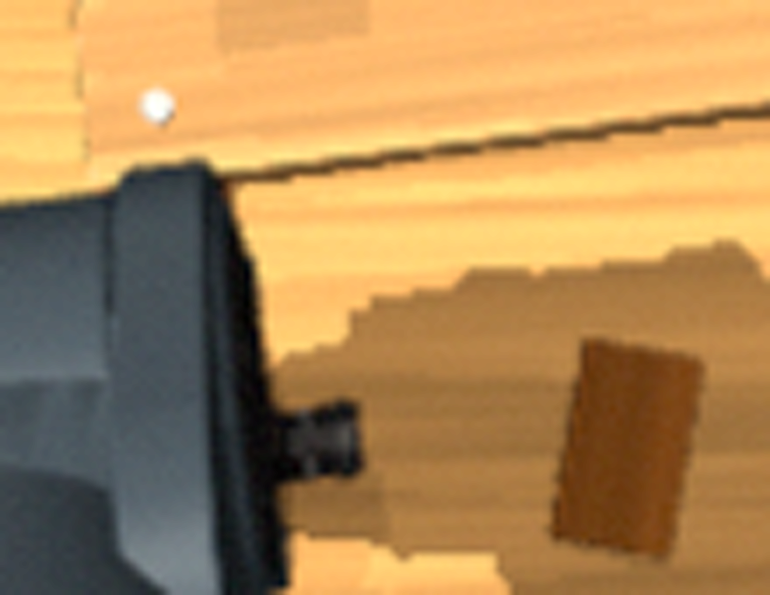

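The gripper hides the wedge in the top view. I'll back away briefly to check it numerically before going under the foot.

Request:
arm_command(increments=[[[0.3,0,0,0,0,0],[0.8,0,0,0,0,0],[1.3,0,-0.5,0,0,0],[1.7,0.8,-1.2,0,0,0],[2.35,2,-2.2,0,0,0],[2.35,3.2,-2.9,0,0,0],[2.35,3.92,-2.9,0,0,0],[2.35,3.92,-2.9,0,0,0]]])

```text
time: 15.7
tool_pos: [0.3473, 0.1915, 0.1228]
tool_rot: [0.0, -0.051, 0.999, 0.0]
wrist_force: [-0.1, -0.8, -0.2]
finger_gap: 0.002
grasp_force: 0.0
```

```bash
python3 - <<'E'
from h import *
d=crop("pics/c6.png");wedge(d)
g=cv2.cvtColor(d["frame"],cv2.COLOR_RGB2GRAY)
for v in range(218,258,6):
    r=g[v,190:240].astype(int);i=np.where(r<45)[0];print(v,i.min()+190 if len(i) else 0,i.max()+190 if len(i) else 0, [ (B.T@(ray(d,i.min()+189.5,v,.01)-FOOT)*1e3).round(1)] if len(i) else 0)
for b in([-160,-1,40],[-132,-1,6],[-120,-1,6]): plan(b)
E
```

```text
[207.59795 215.84535] [-22.   18.9   2. ]
[238.98146 212.80824] [-24.6 -65.6   2. ]
[242.50725 249.24123] [-122.8  -63.8   18. ]
[211.12373 252.27834] [-120.2   18.2   18. ]
218 208 222 [array([-28.8,  18.9,  10. ])]
224 209 223 [array([-45.1,  18. ,  10. ])]
230 209 223 [array([-60.9,  19.7,  10. ])]
236 210 224 [array([-77. ,  18.8,  10. ])]
242 211 225 [array([-93. ,  17.8,  10. ])]
248 211 226 [array([-108.6,   19.5,   10. ])]
254 0 0 0
t 15.75 board xyz mm [-226.7  156.3  122.4] F(board) [-0.12 -0.15 -0.07] gap -0.0003790345525962645
[-160, -1, 40] units [-1.66 -3.93  2.06] [-0.   -0.    0.02]
t 15.75 board xyz mm [-226.7  156.3  122.4] F(board) [-0.12 -0.15 -0.07] gap -0.0003790345525962645
[-132, -1, 6] units [-2.36 -3.93  2.91] [-0.   -0.    0.02]
t 15.75 board xyz mm [-226.7  156.3  122.4] F(board) [-0.12 -0.15 -0.07] gap -0.0003790345525962645
[-120, -1, 6] units [-2.66 -3.94  2.91] [-0.   -0.    0.02]
```

View pics/c6.png

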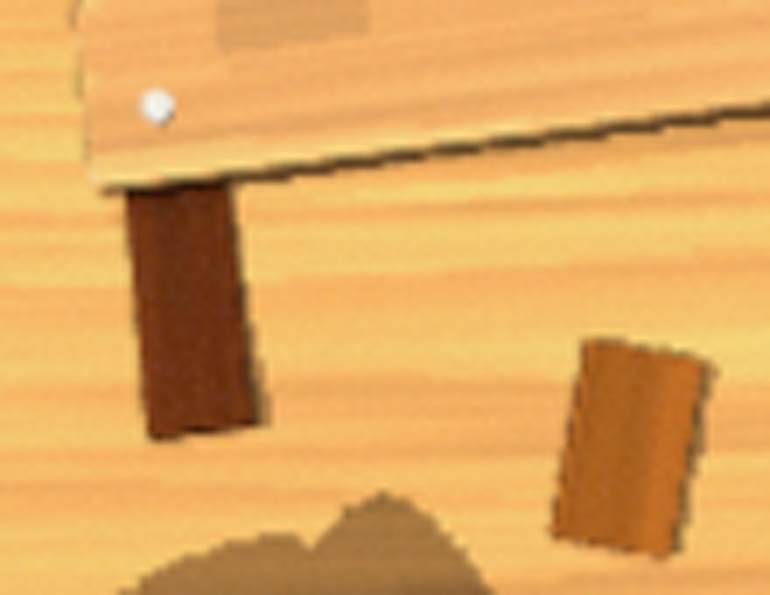

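The wedge runs straight under the board's edge, with its left side at y≈18.8 mm throughout and its butt at crop row 437. I'll carry on pushing, creeping and watching the force.

Request:
arm_command(increments=[[[0,-1.2,0.2,0,0,0],[0,-2.4,0.4,0,0,0],[-0.6,-3.4,0.8,0,0,0],[-1.4,-3.93,1.3,0,0,0],[-1.5,-3.93,2,0,0,0],[-1.5,-3.93,2.6,0,0,0],[-1.6,-3.93,2.9,0,0,0],[-1.8,-3.93,2.9,0,0,0],[-2,-3.93,2.9,0,0,0],[-2.2,-3.93,2.9,0,0,0],[-2.32,-3.93,2.9,0,0,0],[-2.42,-3.93,2.9,0,0,0],[-2.52,-3.93,2.9,0,0,0],[-2.62,-3.93,2.9,0,0,0],[-2.72,-3.93,2.9,0,0,0],[-2.8,-3.93,2.9,0,0,0],[-2.84,-3.93,2.9,0,0,0],[-2.84,-3.93,2.9,0,0,0]]])

```text
time: 18.0
tool_pos: [0.4768, 0.0451, 0.0065]
tool_rot: [-0.0, -0.05, 0.999, -0.0]
wrist_force: [0.9, -0.2, 0.8]
finger_gap: 0.003
grasp_force: 0.0
```

Request:
arm_command(increments=[[[-0.03,0,0,0,0,0],[-0.06,0,0,0,0,0],[-0.06,0,0,0,0,0]]])

```text
time: 18.38
tool_pos: [0.4792, 0.0453, 0.0065]
tool_rot: [0.0, -0.05, 0.999, -0.0]
wrist_force: [-0.5, -0.8, -0.1]
finger_gap: 0.0
grasp_force: 0.0
```

Request:
arm_command(increments=[[[-0.03,0,0,0,0,0],[-0.06,0,0,0,0,0],[-0.06,0,0,0,0,0]]])

```text
time: 18.75
tool_pos: [0.4816, 0.0455, 0.0065]
tool_rot: [0.0, -0.05, 0.999, -0.0]
wrist_force: [-0.4, -0.0, -0.0]
finger_gap: 0.003
grasp_force: 0.0
```

Request:
arm_command(increments=[[[-0.02,0,0,0,0,0],[-0.04,0,0,0,0,0],[-0.04,0,0,0,0,0]]])

```text
time: 19.12
tool_pos: [0.4832, 0.0457, 0.0065]
tool_rot: [0.0, -0.05, 0.999, -0.0]
wrist_force: [-0.0, 0.1, 0.5]
finger_gap: -0.002
grasp_force: 0.0
```

Request:
arm_command(increments=[[[-0.02,0,0,0,0,0],[-0.04,0,0,0,0,0],[-0.04,0,0,0,0,0]]])

```text
time: 19.5
tool_pos: [0.4848, 0.0459, 0.0065]
tool_rot: [0.0, -0.05, 0.999, -0.0]
wrist_force: [0.3, 0.1, 0.7]
finger_gap: 0.002
grasp_force: 0.0
```

Request:
arm_command(increments=[[[-0.02,0,0,0,0,0],[-0.03,0,0,0,0,0],[-0.03,0,0,0,0,0]]])

```text
time: 19.88
tool_pos: [0.4856, 0.0459, 0.0065]
tool_rot: [-0.0, -0.05, 0.999, -0.0]
wrist_force: [-2.1, 0.4, 1.2]
finger_gap: -0.002
grasp_force: 1.0
```

Request:
arm_command(increments=[[[-0.02,0,0,0,0,0],[-0.02,0,0,0,0,0],[-0.02,0,0,0,0,0]]])

```text
time: 20.25
tool_pos: [0.4861, 0.046, 0.0064]
tool_rot: [-0.0, -0.05, 0.999, -0.0]
wrist_force: [-4.1, -0.0, 3.6]
finger_gap: -0.002
grasp_force: 2.2
```

Request:
arm_command(increments=[[[-0.02,0,0,0,0,0],[-0.02,0,0,0,0,0],[-0.02,0,0,0,0,0]]])

```text
time: 20.62
tool_pos: [0.4866, 0.046, 0.0064]
tool_rot: [-0.001, -0.05, 0.999, -0.0]
wrist_force: [-6.5, -0.7, 4.2]
finger_gap: 0.002
grasp_force: 3.1
```

Request:
arm_command(increments=[[[-0.02,0,0,0,0,0],[-0.02,0,0,0,0,0],[-0.02,0,0,0,0,0]]])

```text
time: 21.0
tool_pos: [0.4868, 0.046, 0.0063]
tool_rot: [-0.001, -0.05, 0.999, -0.0]
wrist_force: [-7.9, -0.7, 5.8]
finger_gap: -0.001
grasp_force: 4.0
```

```bash
python3 - <<'E'
from h import *
for _ in range(3): plan([-150,0,60]);grab("side")
E
```

```text
t 21.0 board xyz mm [-102.    -1.2    6.3] F(board) [-7.97  0.1   5.76] gap -0.0007911045979181802
[-150, 0, 60] units [ 1.2   0.03 -1.34] [-0.   -0.02 -0.  ]
t 21.05 board xyz mm [-102.    -1.2    6.3] F(board) [-8.22 -0.36  6.88] gap 0.0009183663272381133
[-150, 0, 60] units [ 1.2   0.03 -1.34] [-0.   -0.02 -0.  ]
t 21.1 board xyz mm [-102.    -1.2    6.3] F(board) [-8.67  0.37  6.3 ] gap -0.0024717251604727034
[-150, 0, 60] units [ 1.2   0.03 -1.34] [-0.   -0.02 -0.  ]
```

Request:
arm_command(increments=[[[-0.02,0,0,0,0,0],[-0.02,0,0,0,0,0],[-0.02,0,0,0,0,0]]])

```text
time: 21.52
tool_pos: [0.487, 0.0461, 0.0062]
tool_rot: [-0.002, -0.05, 0.999, -0.0]
wrist_force: [-9.5, -0.9, 7.4]
finger_gap: -0.001
grasp_force: 4.9
```

Request:
arm_command(increments=[[[0.15,0,0,0,0,0],[0.4,0,0,0,0,0],[0.8,0,0,0,0,0],[1.3,0.2,-0.6,0,0,0],[2,1,-1.6,0,0,0],[2.8,2,-2.6,0,0,0],[3.1,3,-2.9,0,0,0],[3.1,3.93,-2.9,0,0,0],[3.1,3.93,-2.9,0,0,0]]])

```text
time: 22.65
tool_pos: [0.3494, 0.192, 0.1228]
tool_rot: [0.001, -0.051, 0.999, 0.0]
wrist_force: [0.9, 0.2, 0.1]
finger_gap: -0.003
grasp_force: 0.0
```

```bash
python3 - <<'E'
from h import *
d=grab("top");g=cv2.cvtColor(d["frame"],cv2.COLOR_RGB2GRAY)
for v in range(218,258,4):
    i=np.where(g[v,190:240]<45)[0]
    if len(i): print(v,i.min()+190,i.max()+190,(B.T@(ray(d,i.min()+189.5,v,.012)-FOOT)*1e3).round(1))
col=g[205:260,218].astype(int);print(col)
hsv=cv2.cvtColor(d["frame"],cv2.COLOR_RGB2HSV).astype(int);k=.64
for (u,v) in[(332,321),(548,293)]:
    u=int(u*k);v=int(v*k);w=hsv[v-5:v+6,u-5:u+6,1].astype(float)
    w=np.clip(np.median(w)-25-w,0,None);yy,xx=np.mgrid[v-5:v+6,u-5:u+6]
    p=(w*xx).sum()/w.sum(),(w*yy).sum()/w.sum();print("screw",p,(B.T@(ray(d,*p,.042)-FOOT)*1e3).round(1))
for b in([-2,0,90],[-2,0,50],[-2,0,42]): plan(b,-12)
E
```

```text
218 208 222 [-29.1  18.7  12. ]
222 209 223 [-40.   17.2  12. ]
226 209 223 [-50.6  18.3  12. ]
230 209 224 [-61.1  19.4  12. ]
234 210 224 [-71.9  18.   12. ]
238 210 224 [-82.4  19.1  12. ]
[ 94  95  94  91  89  96 101 102 105 102  60  19  25  29  28  31  32  31
  31  31  32  32  32  32  31  32  31  32  33  34  32  34  34  35  34  33
  82  98  99  96  93  93  94  97  97  98 100 100  97  94  94  97  97  98
  95]
screw (np.float64(211.98293113596233), np.float64(204.72984108299)) [ 0.  0. 42.]
screw (np.float64(350.67188859878155), np.float64(187.13402959094864)) [-1.000e-01 -3.642e+02  4.200e+01]
t 22.7 board xyz mm [-224.5  156.5  122.5] F(board) [ 0.46 -0.45  0.24] gap 0.0005837490408316881
[-2, 0, 90] units [-5.55 -3.92  0.81] [ 0.   -2.    0.02]
t 22.7 board xyz mm [-224.5  156.5  122.5] F(board) [ 0.46 -0.45  0.24] gap 0.0005837490408316881
[-2, 0, 50] units [-5.55 -3.92  1.81] [ 0.   -2.    0.02]
t 22.7 board xyz mm [-224.5  156.5  122.5] F(board) [ 0.46 -0.45  0.24] gap 0.0005837490408316881
[-2, 0, 42] units [-5.55 -3.92  2.01] [ 0.   -2.    0.02]
```

The board hasn't moved and the wedge is square, about 28 mm in. Now I'll press on the corner.

Request:
arm_command(increments=[[[-0.7,-0.7,0,0,-0.4,0],[-1.7,-1.6,0,0,-0.9,0],[-2.7,-2.5,0,0,-1.4,0],[-3.7,-3.3,0.1,0,-2,0],[-4.7,-3.8,0.3,0,-2,0],[-5.3,-3.92,0.6,0,-2,0],[-5.55,-3.92,0.9,0,-2,0],[-5.55,-3.92,1.3,0,-2,0],[-5.55,-3.92,1.6,0,-2,0],[-5.55,-3.92,1.8,0,-2,0],[-5.55,-3.92,1.8,0,-2,0],[-5.55,-3.92,1.8,0,-2,0]]])

```text
time: 24.2
tool_pos: [0.5868, 0.0565, 0.051]
tool_rot: [0.105, -0.049, 0.993, 0.005]
wrist_force: [-0.0, 0.3, 0.9]
finger_gap: 0.001
grasp_force: 0.0
```

```bash
python3 - <<'E'
from h import *
plan([-1,0,42],-12);plan([-1,0,41],-12)
E
```

```text
t 24.2 board xyz mm [-1.5 -0.8 51. ] F(board) [0.02 0.29 0.91] gap 0.0011110249049816972
[-1, 0, 42] units [0.03 0.02 0.22] [-0.    0.01 -0.  ]
t 24.2 board xyz mm [-1.5 -0.8 51. ] F(board) [0.02 0.29 0.91] gap 0.0011110249049816972
[-1, 0, 41] units [0.04 0.02 0.25] [-0.    0.01 -0.  ]
```

Request:
arm_command(increments=[[[0.02,0.02,0.08,0,0,0],[0.03,0.02,0.15,0,0,0],[0.04,0.02,0.19,0,0,0],[0.04,0.02,0.19,0,0,0]]])

```text
time: 24.7
tool_pos: [0.5866, 0.0573, 0.0433]
tool_rot: [0.105, -0.049, 0.993, 0.005]
wrist_force: [-2.6, 0.1, 8.0]
finger_gap: -0.001
grasp_force: 3.8
```

Request:
arm_command(increments=[[[0.01,0,0.03,0,0,0],[0.01,0,0.05,0,0,0],[0.01,0,0.05,0,0,0]]])

```text
time: 25.08
tool_pos: [0.5867, 0.0573, 0.0427]
tool_rot: [0.105, -0.049, 0.993, 0.005]
wrist_force: [-11.1, -1.7, 25.3]
finger_gap: -0.0
grasp_force: 12.0
```

Request:
arm_command(increments=[[[0.02,0,0.01,0,0,0],[0.03,0,0.015,0,0,0],[0.03,0,0.015,0,0,0],[0.03,0,0.015,0,0,0],[0.03,0,0.015,0,0,0],[0.03,0,0.015,0,0,0]]])

```text
time: 25.82
tool_pos: [0.5867, 0.0573, 0.0426]
tool_rot: [0.106, -0.049, 0.993, 0.005]
wrist_force: [-10.2, 0.2, 26.4]
finger_gap: 0.003
grasp_force: 13.6
```

Firm at 26 N and the corner doesn't give. Letting go now: straight up, then away.

Request:
arm_command(increments=[[[-0.03,0,-0.06,0,0,0],[-0.05,0,-0.2,0,0,0],[-0.1,0,-0.6,0,0,0],[0,0,-1.2,0,0,0],[0.8,0.4,-2,0,0,0],[1.8,1.2,-2.4,0,0,0],[2.8,2,-2.8,0,0,0],[3.8,3,-3,0,0,0],[4.8,4,-3,0,0,0],[5,4,-3,0,0,0],[5,4,-3,0,0,0]]])

```text
time: 27.2
tool_pos: [0.3499, 0.1945, 0.1158]
tool_rot: [0.104, -0.05, 0.993, 0.005]
wrist_force: [0.4, 0.0, 0.1]
finger_gap: -0.002
grasp_force: 0.0
```

```bash
python3 - <<'E'
from h import *
st();d=grab("top");g=cv2.cvtColor(d["frame"],cv2.COLOR_RGB2GRAY)
for v in range(218,244,4):
    i=np.where(g[v,190:240]<45)[0]
    if len(i): print(v,i.min()+190,i.max()+190)
print(g[236:246,218])
hsv=cv2.cvtColor(d["frame"],cv2.COLOR_RGB2HSV).astype(int);k=.64
for (u,v) in[(332,321),(548,293)]:
    u=int(u*k);v=int(v*k);w=hsv[v-5:v+6,u-5:u+6,1].astype(float)
    w=np.clip(np.median(w)-25-w,0,None);yy,xx=np.mgrid[v-5:v+6,u-5:u+6]
    p=(w*xx).sum()/w.sum(),(w*yy).sum()/w.sum();print("screw",p,(B.T@(ray(d,*p,.042)-FOOT)*1e3).round(1))
E
```

```text
t 27.2 board xyz mm [-223.5  160.1  115.8] F(board) [ 0.35 -0.01  0.08] gap -0.00238447262914053
218 208 222
222 208 223
226 209 223
230 209 224
234 210 224
238 210 225
[31 30 33 34 30 79 94 97 93 90]
screw (np.float64(211.98358733880423), np.float64(204.74208675263776)) [ 0.  0. 42.]
screw (np.float64(350.6544821583986), np.float64(187.1409921671018)) [-1.000e-01 -3.641e+02  4.200e+01]
```

The wedge and board are where they were, and the arm is clear.

```bash
python3 -c "
from cell import manip
print(manip.sign_off())"
```

```text
the job is handed in; nothing more can be done
None
```

The wedge is snug and square under the short foot (about 28 mm in, pushed to about 9.5 N), the corner held firm under a 26 N press with the board unmoved, and I handed the job in at about 27 s with the arm clear.

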